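# Prove and set the spring dividers on the setting plate

## Task

Lift the small spring dividers out of their wooden stand and prove them on the steel setting plate: holding them lightly so that they stay at full spread, set both points down gently on the widest-spaced pair of buttons, one point on each. Then raise them, go to the narrowest-spaced pair and squeeze the legs until each point stands right over the centre dot of its button, a few millimetres clear of it and not touching. Finish while still holding the dividers there, squeezed to that gap and steady, so that I can tighten the lock nut; leave the other tools on the bench alone.

Things in the scene. Friction and masses are not known exactly. Their poses are not given: they have to be found in the camera images.
- dividers: steel spring dividers, an upside-down V of two straight legs (8 mm wide along x, 6 mm thick), 95 mm tall, 85 g, upright in the stand, points down. Origin on the joint axis, in the 22 mm joint disc at the top, 11 mm below the very top; z up, y across from leg to leg, x along the joint axis (lock nut reaches 14 mm to -x, spring coil 11 mm to +x)
- roll_a (a point): centre of the grooved finger roll (7 mm thick, 15 mm long along x) on the outer side of the +y leg, 36 mm below the origin: grip the two rolls, closing along y. Over both rolls they measure 30 mm at rest, 24 mm at a 24 mm point gap; 1 mm less over the rolls brings the points 2.3 mm closer
- roll_b (a point): the same on the -y leg. A stiff spring holds the legs open against a stop (points 40 mm apart): each roll takes about 8 N before its leg moves, 13 N at a 24 mm point gap, and 19 N shuts them, so set the finger opening rather than the grip. Closing just until the points begin to move (38 mm) holds the dividers securely
- point_a (a point): tip of the leg on the dividers' +y side; at rest 84 mm below their origin and 20 mm to +y (axes as the dividers at rest). At a 24 mm gap the points lie 85.5 mm below the origin
- point_b (a point): tip of the leg on the dividers' -y side; at rest 84 mm below their origin and 20 mm to -y
- stand: fixed slotted wooden block 66 x 86 x 22 mm (x, y, z), origin at the centre of its underside. The points stand on the floor of a slot along its y, 44 mm long, 8.5 mm wide and 18 mm deep (floor 4 mm above the bench), so lift the dividers at least 20 mm straight up
- setting_plate: fixed ground steel plate 100 x 76 x 12 mm (x, y, z), origin at the centre of its underside. On top are three pairs of round buttons 10 mm across and 3 mm high (tops 15 mm above the bench), each with a dark centre dot; each pair lies along the plate's y: widest pair (40 mm apart) at x = -30 mm, middle pair (32 mm) at x = 0, narrowest pair (24 mm) at x = +30 mm
- wide_a (a point): centre dot on top of the widest pair's +y button
- wide_b (a point): centre dot on top of the widest pair's -y button
- narrow_a (a point): centre dot on top of the narrowest pair's +y button
- narrow_b (a point): centre dot on top of the narrowest pair's -y button; either point of the dividers may go to either button of a pair
- loose_strip: bystander: loose dark steel strip with one hole, 118 x 36 x 6 mm, lying on the bench beyond the vice, origin at the centre of its underside
- tape_measure: bystander: yellow tape measure, 36 x 68 x 62 mm, standing on the bench, origin at the centre of its underside
Things that resemble listed ones, but are neither listed nor needed, are in the scene too. What is shaped like the dividers but blue or pink is not meant.

How it is judged (in metres and radians):
On the way, in this order (a step that is already met when the one before it is completed fails the run):
1. the dividers are lifted clear of the stand (height (world z) of each of point_a, point_b above 0.026 m and contact force between the fingers and dividers above 0.5 N and contact force between dividers and stand below 0.05 N), for 0.1 s.
2. held at full spread (points more than 35 mm apart), both points stand on the widest pair of buttons, each within 4 mm of a centre dot (contact force between the fingers and dividers above 0.5 N and contact force between dividers and setting_plate above 0.2 N and distance between point_a and point_b above 0.035 m and ((horizontal distance between point_a and wide_a below 0.004 m and horizontal distance between point_b and wide_b below 0.004 m) or (horizontal distance between point_a and wide_b below 0.004 m and horizontal distance between point_b and wide_a below 0.004 m)) and z of each of point_a, point_b in the frame of wide_a below 0.002 m), for 0.1 s.
At the end, for the whole second after the job is handed in: Still held by the gripper alone, upright and at rest, the dividers' points are 24 mm apart (within 2 mm), each within 4 mm of straight above the centre dot of its own button of the narrowest pair, clear of it by less than 12 mm; nothing else touches the dividers (contact force between the fingers and dividers above 2 N and contact force between dividers and setting_plate below 0.05 N and distance between point_a and point_b between 0.022 and 0.026 m and ((horizontal distance between point_a and narrow_a below 0.004 m and horizontal distance between point_b and narrow_b below 0.004 m) or (horizontal distance between point_a and narrow_b below 0.004 m and horizontal distance between point_b and narrow_a below 0.004 m)) and z of point_a in the frame of narrow_a between 0.0005 and 0.012 m and z of point_b in the frame of narrow_a between 0.0005 and 0.012 m and angle between dividers's own z axis and vertical below 0.2 rad and linear speed of dividers below 0.01 m/s); the arm keeps its last pose, push and grip.
It fails at once if the dividers are driven into the setting plate with more than 40 N (contact force between dividers and setting_plate above 40 N).
It fails at once if the loose strip or the tape measure on the bench is moved by more than 20 mm (distance of any of loose_strip, tape_measure from where it was at the start of the episode above 0.02 m).
It also fails if it takes over 67 s, if anything falls off the work surface, if the arm or the gripper's body presses on something with over 40 N, if the wrist force passes 120 N, or if a joint passes its speed limit or range.

## Robot

A 6-joint arm with a two-finger parallel gripper is mounted at the origin on a cart in front of the work surface, level with it; the furniture and walls round the work are solid. World frame = base frame: x ahead of the robot, y to its left, z up, the work surface at z = 0. Lengths are in mm, angles in degrees, forces in N, time in s.
With the tool pointing down it reaches from about 350 to 1000 mm from the base axis. Payload 7.1 kg.
Tool frame: the origin (TCP) lies between the finger pads; the fingertips stand 19 mm ahead of it and the grasp point (between the pads) is the TCP; x points along the fingers, z is the direction in which the jaws open and shut, and the axes are right-handed (so a half turn about x gives the same grasp; the last joint's range is limited). The gripper opens to 85 mm and grips with 20 to 120 N. Pads are 22 mm wide; open, the fingers measure 114 mm over their backs; the gripper's body (76 mm by 85 mm) begins 54 mm behind the grasp point. The pads swing forward as they close: fully open they stand 13 mm farther back than shut.
Start: joints at [-70.646, 24.242, 93.386, -0, 62.372, -1.089], TCP at [218.315, -585.614, 250.319] pointing down, gripper open.
Joint ranges: [-172.04, 172.04], [-51.8, 120.97], [4.93, 147.93], [-75.15, 255.16], [6.16, 154.13], [-145.62, 145.62]. Speed limits (degrees/s): [136.94, 136.94, 172.46, 180, 180, 180].

## Interface

Orientations are given as a 3x3 rotation matrix whose columns are the frame's x, y, z axes.
In Python, from station import arm gives the robot as it stands. The module is installed in compiled form; this text tells all that it offers.
- The arm moves only by the tool carry_out, never from a script. Its argument "commands" is a list of rows, each a list of 3 entries, a list of its own where there are three numbers: the shift along the tool's x, y, z in m, then the turn about the tool's x in rad, then the opening, from 0 (shut) to 1 (fully open). A call has 1 to 8 rows; each row is the pose to reach, as a shift and turn from the pose commanded when the call began, along the tool's axes at that moment; what a row does not reach only later rows make up. A row lasts 1/8 s, in which the tool goes at most 62.5 mm and 10.7 degrees, less where a joint would pass 70% of its speed; a pose out of reach is approached as far as the arm can. A call with a gripper value outside its range is refused whole. The fingers move at their own pace and stop on an object; "squeeze" is the grip in N (left out, the last holds). Time passes only in rows, so rows that repeat a pose let the fingers close. It gives the time, the measured TCP pose, the force and the opening at its end, in the units of the state.
- arm.get_state(): the state, without advancing time (a new reading comes with each control period).
- arm.camera(name): name is "scene" or "top" or "wrist"; returns a dict with "img" (400x640x3 uint8, red, green, blue), "z_map" (400x640 float32, mm along the optical axis (not along the pixel's ray), 0 where there is no reading), "camera_matrix" (3x3 intrinsics, pixels), "k1" (the pictures are not rectified: a ray, as slopes to the right and down, at radius r is drawn at 1 + k1 r^2 times it, then the intrinsics apply), "R" (3x3) and "t" (3): a world point X has camera coordinates R X + t; the wrist camera has in their place "T_tool_cam" (4x4, takes a point from camera to tool coordinates, whose origin is the TCP and whose axes are the tool frame's). Camera axes: x right, y down, z forward; pixel columns grow to the right and rows downward; lengths in mm; the calibration is good to about 2 mm. A picture is of the moment at which its call begins: read the wrist's pose just before it.
- arm.close_job(): hands the job in, once; it reports no verdict.
The state is a dict: "time": time; "joints": joint angles; "qvel": joint speeds; "joint_torque": joint torques, N m; "ee_pos": TCP position; "ee_rot": TCP orientation; "ft_force": force on the tool from outside, world axes, zero at the start; "ft_torque": the same for the moment, N m; "width": finger opening in mm.
Only numpy, scipy, OpenCV 4.12 (cv2) and the standard library are available. Lean on these libraries where they do the work, as an engineer would, in place of code of your own. Each camera call takes 0.05 s, during which the arm holds its last target.

## Working session

There is one attempt and no reset: what is moved stays moved. The work goes in short steps, Python scripts to look and compute and a tool call to move; the robot and the scene stay as the last step left them, time stands still between calls to the robot, and variables do not carry over. Pictures are saved under pics/ and viewed, and the job is handed in when it is done.

Besides the shell and the picture viewer there is one more tool, called after "Call:" as name(argument=value, ...) on one line, values as JSON. carry_out: Moves the arm, as the interface text tells. Its arguments: {"type":"object","properties":{"commands":{"type":"array","items":{"type":"array"}},"squeeze":{"type":"number"}},"required":["commands"]}

```bash
mkdir -p pics; cat > h.py <<'E'
import numpy as np, cv2
from station import arm
def save(n,img): cv2.imwrite('pics/'+n+'.png',img[:,:,::-1])
E
python3 - <<'E'
from h import *
s=arm.get_state(); print({k:np.round(v,3).tolist() for k,v in s.items()})
for n in ['scene','top','wrist']:
    c=arm.camera(n); save(n+'0',c['img']); np.savez('pics/%s0.npz'%n,**c)
    print(n,[ (k,np.round(v,3).tolist()) for k,v in c.items() if k not in('img','z_map')])
E
```

```text
{'time': 0.0, 'joints': [-70.646, 24.286, 93.434, -0.0, 62.372, -1.09], 'qvel': [0.046, -0.154, -0.077, 0.05, -0.04, -0.019], 'joint_torque': [0.002, -55.738, -28.174, -0.0, 0.007, -0.0], 'ee_pos': [218.13, -585.12, 249.512], 'ee_rot': [[-0.001, 0.937, 0.349], [0.002, 0.349, -0.937], [-1.0, 0.0, -0.002]], 'ft_force': [0.43, -0.117, -0.175], 'ft_torque': [0.084, -0.06, 0.012], 'width': 85.601}
scene [('camera_matrix', [[474.77, 0.0, 325.49], [0.0, 474.77, 201.201], [0.0, 0.0, 1.0]]), ('k1', -0.033), ('R', [[0.984, -0.18, 0.009], [-0.089, -0.528, -0.844], [0.157, 0.83, -0.535]]), ('t', [-531.443, 8.139, 1674.243])]
top [('camera_matrix', [[467.175, 0.0, 313.452], [0.0, 467.175, 202.227], [0.0, 0.0, 1.0]]), ('k1', 0.044), ('R', [[-0.011, -1.0, -0.003], [-0.999, 0.011, -0.03], [0.03, 0.002, -1.0]]), ('t', [-212.539, 475.883, 1665.643])]
wrist [('camera_matrix', [[314.563, 0.0, 323.327], [0.0, 314.563, 199.162], [0.0, 0.0, 1.0]]), ('k1', 0.014), ('T_tool_cam', [[0.001, -0.265, 0.964, -124.338], [0.0, -0.964, -0.265, 67.508], [1.0, 0.001, -0.001, 0.011], [0.0, 0.0, 0.0, 1.0]])]
```

View pics/scene0.png

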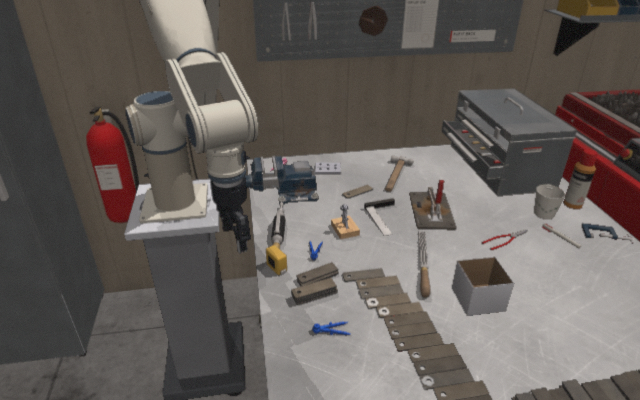

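View pics/top0.png

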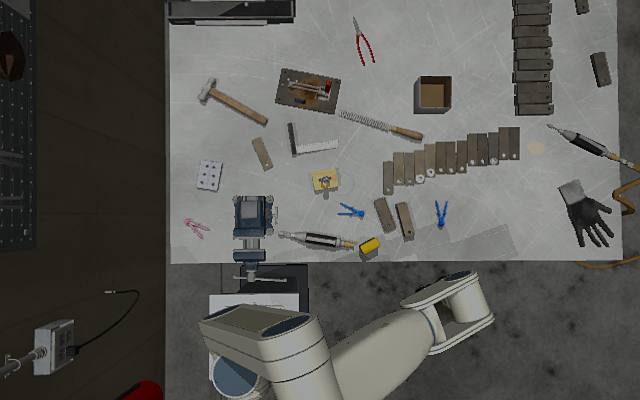

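View pics/wrist0.png

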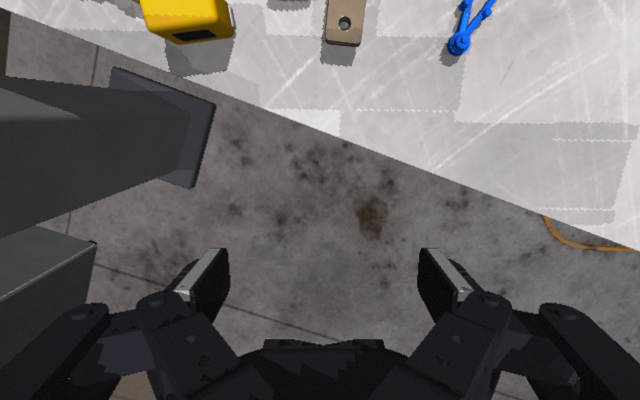

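```bash
cat >> h.py <<'E'
def ray(c,uv):
    K=c['camera_matrix']; k=float(c['k1']); uv=np.atleast_2d(np.asarray(uv,float))
    d=np.stack([(uv[:,0]-K[0,2])/K[0,0],(uv[:,1]-K[1,2])/K[1,1]],1)
    p=d.copy()
    for _ in range(20): p=d/(1+k*(p**2).sum(1,keepdims=True))
    return np.c_[p,np.ones(len(p))]
def Rt(c,s=None):
    if 'R' in c: 
        R=np.array(c['R']);t=np.array(c['t']); return R.T,-R.T@t
    T=np.array(c['T_tool_cam']);E=np.array(s['ee_rot']);return E@T[:3,:3],E@T[:3,3]+np.array(s['ee_pos'])
def onz(c,uv,z,s=None):
    A,o=Rt(c,s); d=ray(c,uv)@A.T
    return o+d*((z-o[2])/d[:,2])[:,None]
def proj(c,X,s=None):
    A,o=Rt(c,s); q=(np.atleast_2d(X)-o)@A; p=q[:,:2]/q[:,2:]
    p=p*(1+float(c['k1'])*(p**2).sum(1,keepdims=True)); K=c['camera_matrix']
    return np.c_[p[:,0]*K[0,0]+K[0,2],p[:,1]*K[1,1]+K[1,2]]
def crop(n,img,u0,v0,w,h,f):
    save(n,cv2.resize(img[v0:v0+h,u0:u0+w],None,fx=f,fy=f,interpolation=cv2.INTER_CUBIC))
E
python3 - <<'E'
from h import *
t=dict(np.load('pics/top0.npz')); s=dict(np.load('pics/scene0.npz'))
a=cv2.resize(t['img'][145:225,180:360],None,fx=4,fy=4,interpolation=cv2.INTER_CUBIC)
b=cv2.resize(s['img'][150:250,270:400],None,fx=5,fy=5,interpolation=cv2.INTER_CUBIC)
save('c1',a);save('c2',b)
print(onz(t,[[209,175]],12),onz(t,[[325,182]],22),onz(t,[[263,153]],6),onz(t,[[370,245]],62))
print(onz(s,[[328,168]],12),onz(s,[[346,228]],22))
E
```

```text
[[574.68000947 153.97713547  12.        ]] [[ 544.49528861 -259.55704899   22.        ]] [[652.37375695 -38.50484633   6.        ]] [[ 322.19837376 -411.21021793   62.        ]]
[[577.44992948 148.11226435  12.        ]] [[ 556.33773095 -276.0443704    22.        ]]
```

View pics/c1.png

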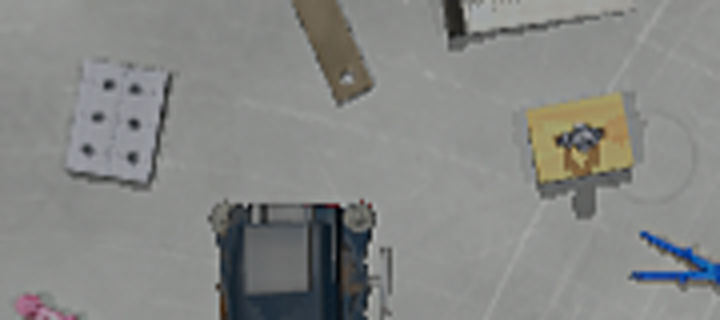

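View pics/c2.png

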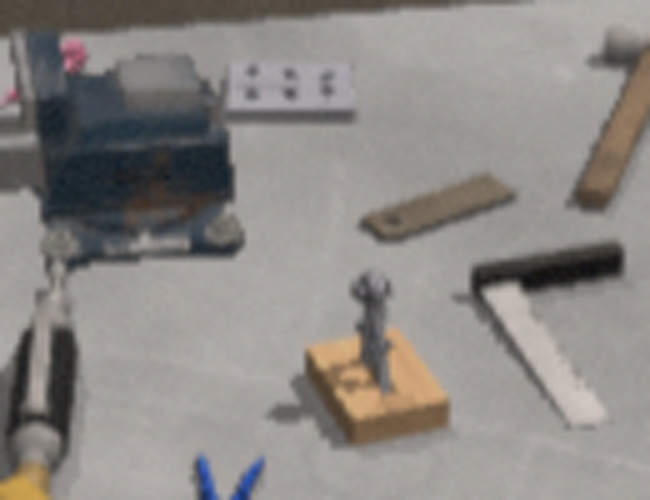

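Dividers: grey upright ones in the wooden stand at top (325,182) and scene (345,218). The blue (top 351,210 / 441,214) and pink (197,228) look-alikes are excluded by colour. The setting plate with six dots is at top (209,175): its wide pair is nearest the robot and its narrow pair is away from it. I'll move over the stand to confirm with the wrist camera.

Call:
carry_out(commands=[[[0.002,0.05,-0.022],0.02,1],[[0.005,0.105,-0.047],0.05,1],[[0.008,0.16,-0.071],0.08,1],[[0.01,0.215,-0.096],0.11,1],[[0.012,0.27,-0.121],0.14,1],[[0.015,0.325,-0.146],0.17,1],[[0.018,0.378,-0.17],0.2,1],[[0.02,0.419,-0.1885],0.2,1]])

```text
time: 1.15
ee_pos: [546.4, -260.6, 230.0]
ee_rot: [[-0.0, 0.988, 0.157], [0.0, 0.157, -0.988], [-1.0, -0.0, -0.0]]
ft_force: [-0.6, -0.4, 0.2]
width: 85.5
```

```bash
python3 - <<'E'
from h import *
s=arm.get_state(); print({k:np.round(v,3).tolist() for k,v in s.items()})
c=arm.camera('wrist'); save('w1',c['img']); np.savez('pics/w1.npz',**c,**s)
E
```

```text
{'time': 1.15, 'joints': [-26.629, 23.957, 96.863, 0.005, 59.2, 54.335], 'qvel': [32.234, 9.95, -13.528, -0.282, 3.562, 31.685], 'joint_torque': [-2.245, -55.668, -25.542, 0.141, 0.003, -0.528], 'ee_pos': [546.405, -260.629, 229.999], 'ee_rot': [[-0.0, 0.988, 0.157], [0.0, 0.157, -0.988], [-1.0, -0.0, -0.0]], 'ft_force': [-0.595, -0.401, 0.183], 'ft_torque': [0.026, -0.047, -0.026], 'width': 85.472}
```

View pics/w1.png

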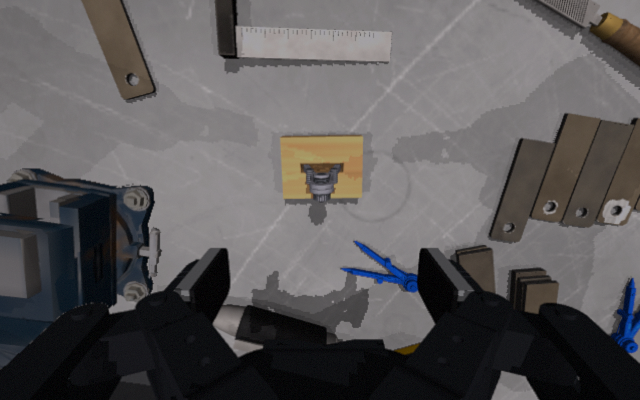

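The wrist view shows the grey dividers in the wooden stand at (322,180), with the slot running along the image columns axis (the jaw direction). I'll take a settled crop to confirm.

```bash
python3 - <<'E'
from h import *
s=arm.get_state(); 
c=arm.camera('wrist'); s=arm.get_state(); c=arm.camera('wrist')
print(np.round(s['ee_pos'],2),np.round(s['qvel'],2), np.round(s['ee_rot'],4).tolist())
np.savez('pics/w2.npz',**c,**s)
crop('w2c',c['img'],270,125,105,90,7)
hsv=cv2.cvtColor(c['img'],cv2.COLOR_RGB2HSV)
m=cv2.inRange(hsv,(12,90,150),(30,255,255)); m=cv2.morphologyEx(m,cv2.MORPH_CLOSE,np.ones((15,15)))
m[230:]=0; m[:,:260]=0;m[:,400:]=0
ct=max(cv2.findContours(m,0,2)[0],key=cv2.contourArea); r=cv2.minAreaRect(ct); print(r)
b=cv2.boxPoints(r); P=onz(c,b,22,s); print(np.round(P,1)); print(np.round(P.mean(0),1))
print(np.linalg.norm(P-np.roll(P,1,0),axis=1))
E
```

```text
[ 547.6  -259.5   229.86] [-3.7  -0.86  1.65 -1.76  0.39 -3.03] [[0.0005, 0.9871, 0.1603], [0.0008, 0.1603, -0.9871], [-1.0, 0.0006, -0.0007]]
((322.79443359375, 168.610107421875), (60.37955093383789, 81.27742004394531), 89.18154907226562)
[[ 581.1 -209.8   22. ]
 [ 595.8 -293.    22. ]
 [ 532.2 -306.5   22. ]
 [ 516.5 -218.9   22. ]]
[ 556.4 -257.1   22. ]
[65.14938491 84.48162312 65.05492092 88.97839893]
```

View pics/w2c.png

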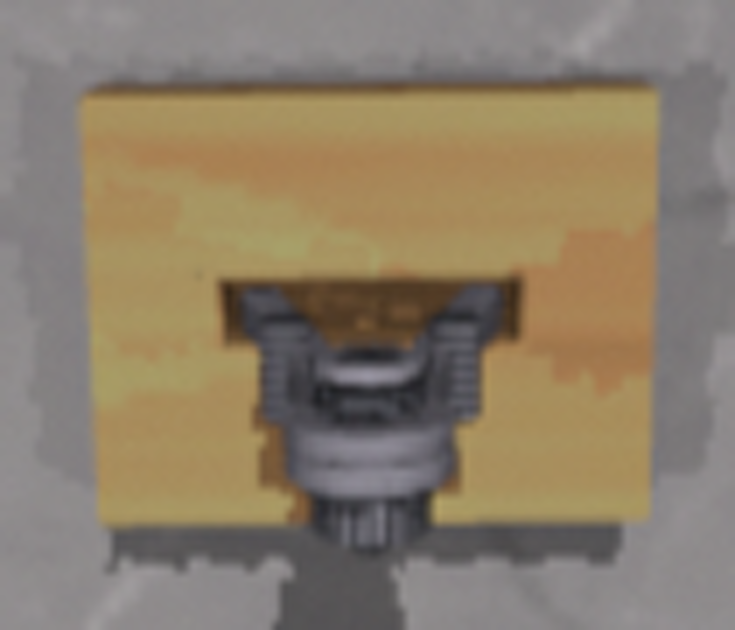

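```bash
python3 - <<'E'
from h import *
d=dict(np.load('pics/w2.npz')); c=s=d
f=lambda L: np.array(L)/7.+[270,125]-0.43
P=onz(c,f([(82,93),(657,90),(650,522),(102,524)]),22,s); print(np.round(P,1),P.mean(0)); print(np.linalg.norm(P-np.roll(P,1,0),axis=1))
for a,b in((0,1),(3,2)):
  v=P[a]-P[b]; print('y axis yaw',np.degrees(np.arctan2(-v[0],v[1])))
Q=onz(c,f([(222,310),(520,310)]),22,s); print('slot ends',Q.round(1),Q.mean(0),np.linalg.norm(Q[0]-Q[1]))
Q=onz(c,f([(260,360),(484,360)]),54,s); print('rolls',Q.round(1),Q.mean(0),np.linalg.norm(Q[0]-Q[1]))
Q=onz(c,f([(288,445),(460,445)]),88,s); print('disc',Q.round(1),Q.mean(0),np.linalg.norm(Q[0]-Q[1]))
E
```

```text
[[ 582.1 -209.2   22. ]
 [ 596.3 -293.3   22. ]
 [ 530.9 -305.2   22. ]
 [ 516.8 -220.6   22. ]] [ 556.52910486 -257.07361579   22.        ]
[66.3694395  85.32504613 66.46410189 85.74058706]
y axis yaw 9.550564348726278
y axis yaw 9.489873340123063
slot ends [[ 553.3 -234.3   22. ]
 [ 560.6 -279.1   22. ]] [ 556.94585774 -256.73478848   22.        ] 45.419139756872994
rolls [[ 553.1 -241.9   54. ]
 [ 558.1 -272.5   54. ]] [ 555.57160858 -257.22318591   54.        ] 31.0433533437334
disc [[ 549.9 -247.7   88. ]
 [ 553.4 -268.8   88. ]] [ 551.6569576  -258.22749453   88.        ] 21.361029253596445
```

Call:
carry_out(commands=[[[0.04,0.006,-0.002],-0.009,1],[[0.08,0.012,-0.0039],-0.009,1],[[0.11,0.012,-0.0039],-0.009,1],[[0.11,0.012,-0.0039],-0.009,1],[[0.11,0.012,-0.0039],-0.009,1],[[0.11,0.012,-0.0039],-0.009,1]])

```text
time: 2.05
ee_pos: [557.0, -257.7, 122.0]
ee_rot: [[0.002, 0.986, 0.164], [-0.001, 0.164, -0.986], [-1.0, 0.002, 0.002]]
ft_force: [0.0, -0.3, -0.6]
width: 85.3
```

```bash
python3 - <<'E'
from h import *
s=arm.get_state(); c=arm.camera('wrist')
print(np.round(s['ee_pos'],2),np.round(s['qvel'],2), np.round(s['ee_rot'],4).tolist())
np.savez('pics/w3.npz',**c,**s)
crop('w3',c['img'],220,80,200,180,4)
E
```

```text
[ 557.02 -257.74  122.04] [ 0.23 -0.04  0.07  0.04 -0.18  0.16] [[0.0024, 0.9864, 0.1645], [-0.0012, 0.1645, -0.9864], [-1.0, 0.0022, 0.0016]]
```

View pics/w3.png

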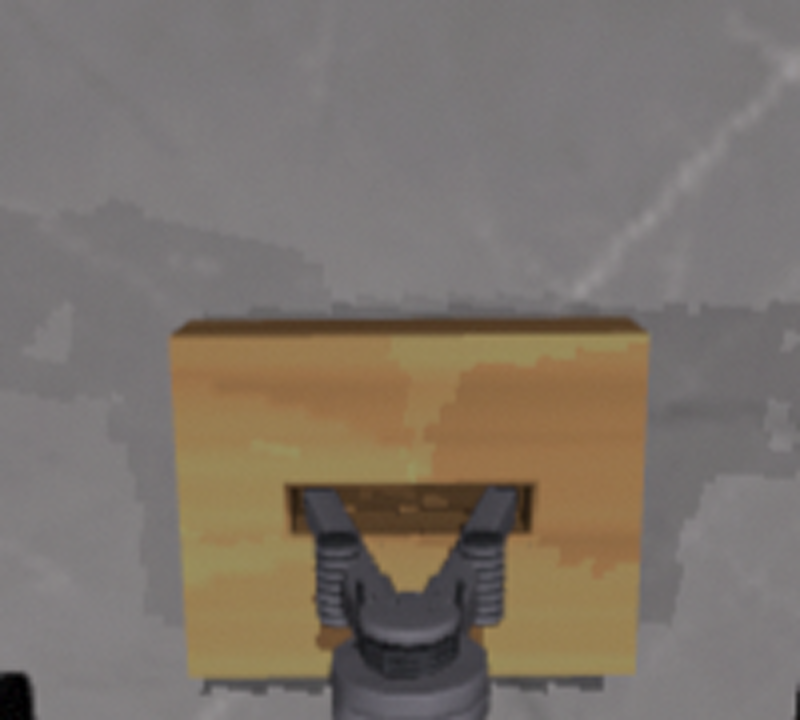

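```bash
python3 - <<'E'
from h import *
d=dict(np.load('pics/w3.npz')); c=s=d
f=lambda L: np.array(L)/4.+[220,80]-0.38
E=s['ee_rot']
for n,L,z in (('slot',[(287,510),(535,510)],22),('stand',[(171,336),(649,336),(636,677),(189,677)],22),('rolls',[(317,575),(504,575)],54),('rollends',[(410,538),(410,622)],55)):
  Q=onz(c,f(L),z,s); m=Q.mean(0); print(n,Q[:,:2].round(1).tolist(),m.round(1),'tool shift',((m-s['ee_pos'])@E).round(1), np.linalg.norm(Q[0]-Q[1]).round(1))
  v=Q[0]-Q[1]; print(np.degrees(np.arctan2(-v[0],v[1])).round(2))
E
```

```text
slot [[552.9, -234.3], [560.5, -279.8]] [ 556.7 -257.    22. ] tool shift [100.   -0.4  -0.9] 46.2
9.48
stand [[581.7, -209.3], [595.8, -293.8], [530.6, -305.4], [516.4, -220.3]] [ 556.1 -257.2   22. ] tool shift [100.   -1.   -0.8] 85.7
9.48
rolls [[552.8, -242.3], [557.8, -272.2]] [ 555.3 -257.3   54. ] tool shift [68.  -1.7 -0.9] 30.3
9.48
rollends [[561.8, -256.1], [547.7, -258.5]] [ 554.7 -257.3   55. ] tool shift [67.  -2.3 -0.9] 14.4
-80.57
```

Call:
carry_out(commands=[[[0.03,-0.0012,-0.0008],0,1],[[0.055,-0.0012,-0.0008],0,1],[[0.07,-0.0012,-0.0008],0,1],[[0.07,-0.0012,-0.0008],0,0.7],[[0.07,-0.0012,-0.0008],0,0.5],[[0.07,-0.0012,-0.0008],0,0.42],[[0.07,-0.0012,-0.0008],0,0.42],[[0.07,-0.0012,-0.0008],0,0.42]], squeeze=40)

```text
time: 3.1
ee_pos: [555.2, -256.4, 50.7]
ee_rot: [[0.0, 0.986, 0.165], [-0.0, 0.165, -0.986], [-1.0, 0.0, 0.0]]
ft_force: [-1.0, 0.1, 0.1]
width: 35.9
```

```bash
python3 - <<'E'
from h import *
s=arm.get_state(); c=arm.camera('wrist')
print(np.round(s['ee_pos'],2),np.round(s['qvel'],2), np.round(s['ee_rot'],4).tolist(),s['width'],s['ft_force'])
np.savez('pics/w4.npz',**c,**s)
crop('w4',c['img'],160,150,320,250,2.4)
E
```

```text
[ 555.16 -256.41   50.66] [ 0.01  0.15  0.12 -0.01 -0.11 -0.05] [[0.0004, 0.9863, 0.165], [-0.0002, 0.165, -0.9863], [-1.0, 0.0004, 0.0003]] 35.893927302302124 [-0.95558667  0.09723477  0.09337651]
```

View pics/w4.png

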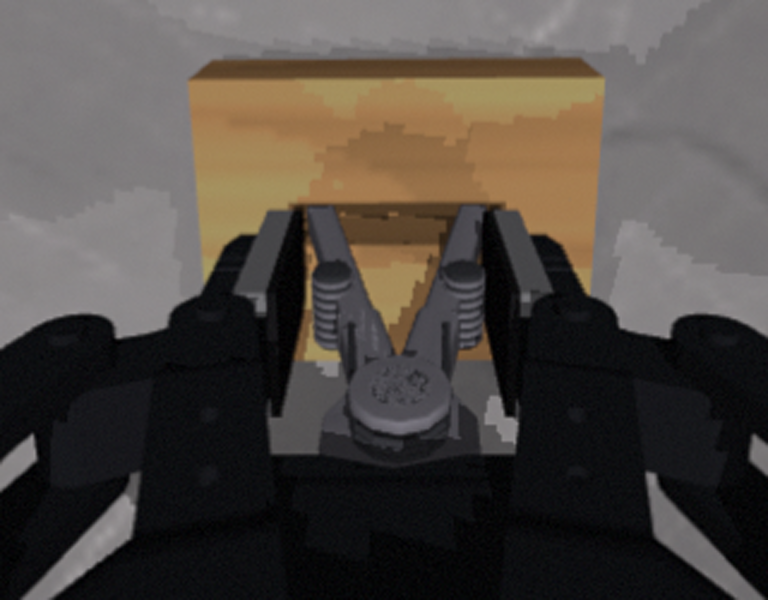

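Call:
carry_out(commands=[[[0,0,0.0005],0,0.38],[[0,0,0.0005],0,0.36],[[0,0,0.0005],0,0.35],[[0,0,0.0005],0,0.34],[[0,0,0.0005],0,0.34],[[0,0,0.0005],0,0.34]], squeeze=40)

```text
time: 3.9
ee_pos: [555.2, -256.9, 50.5]
ee_rot: [[0.0, 0.986, 0.165], [-0.0, 0.165, -0.986], [-1.0, 0.0, 0.0]]
ft_force: [0.3, 0.5, 3.6]
width: 29.4
```

```bash
python3 - <<'E'
from h import *
s=arm.get_state(); c=arm.camera('wrist')
print(np.round(s['ee_pos'],2),s['width'],s['ft_force'])
np.savez('pics/w5.npz',**c,**s)
crop('w5',c['img'],160,150,320,250,2.4)
E
```

```text
[ 555.23 -256.94   50.45] 29.35136362351474 [0.33573695 0.45353136 3.58828236]
```

View pics/w5.png

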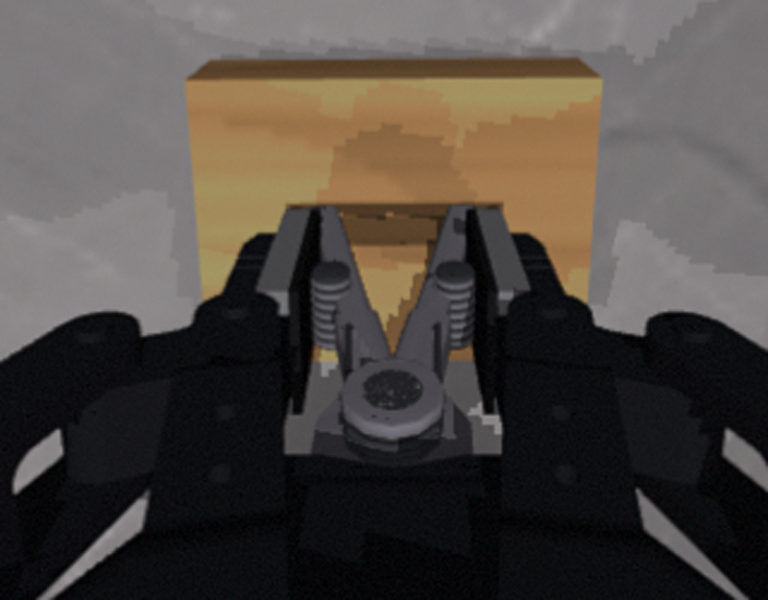

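Call:
carry_out(commands=[[[0,0,0.0005],0,0.336],[[0,0,0.0005],0,0.336],[[-0.01,0,0.0005],0,0.336],[[-0.03,0,0.0005],0,0.336],[[-0.06,0,0.0005],0,0.336],[[-0.1,0,0.0005],0,0.336],[[-0.14,0,0.0005],0,0.336],[[-0.15,0,0.0005],0,0.336]])

```text
time: 4.95
ee_pos: [556.6, -258.0, 204.3]
ee_rot: [[0.005, 0.986, 0.165], [-0.003, 0.165, -0.986], [-1.0, 0.005, 0.003]]
ft_force: [0.5, 0.4, -0.4]
width: 28.9
```

```bash
python3 - <<'E'
from h import *
s=arm.get_state(); c=arm.camera('wrist')
print(np.round(s['ee_pos'],2),s['width'],s['ft_force'],s['time'])
np.savez('pics/w6.npz',**c,**s)
crop('w6',c['img'],160,150,320,250,2.4)
t=dict(np.load('pics/top0.npz'))
A,o=Rt(t); v,u=np.mgrid[190:270,215:285]; z=t['z_map'][190:270,215:285]
P=o+(ray(t,np.c_[u.ravel(),v.ravel()])*z.ravel()[:,None])@A.T
P=P[P[:,2]>15]; print('vice',P.min(0),P.max(0)); 
for h in (30,60,90,120): 
  q=P[P[:,2]>h]; print(h,len(q),q.min(0).round() if len(q) else '',q.max(0).round() if len(q) else '')
crop('plate',t['img'],190,150,40,50,12)
E
```

```text
[ 556.59 -257.99  204.27] 28.879315201751506 [ 0.51836104  0.36773792 -0.41582502] 4.95
vice [ 244.55340564 -221.42556764   15.08592828] [ 520.60231851  128.58444535 1678.62257949]
30 2059 [ 245. -221.   30.] [ 497.   62. 1679.]
60 1867 [ 245. -221.   60.] [ 496.   50. 1679.]
90 1498 [ 247. -221.   90.] [ 481.   50. 1679.]
120 736 [ 280. -221.  120.] [ 473.   50. 1679.]
```

View pics/w6.png

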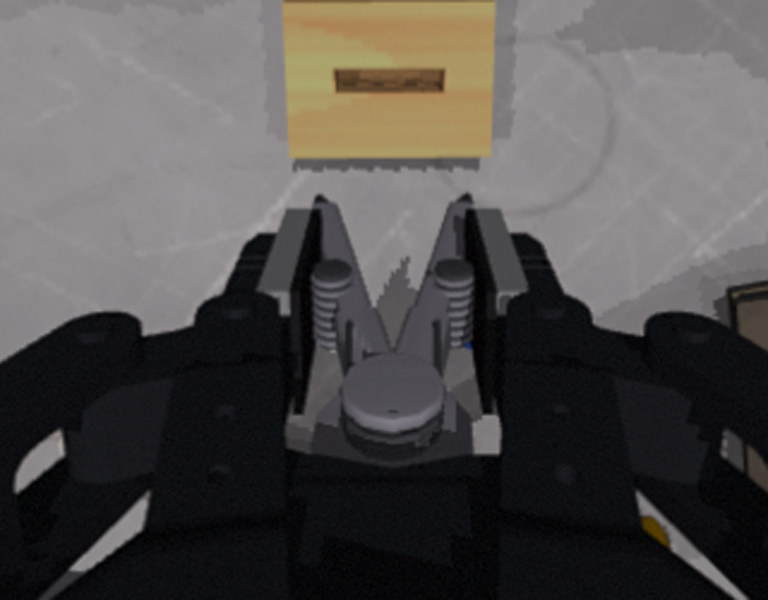

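View pics/plate.png

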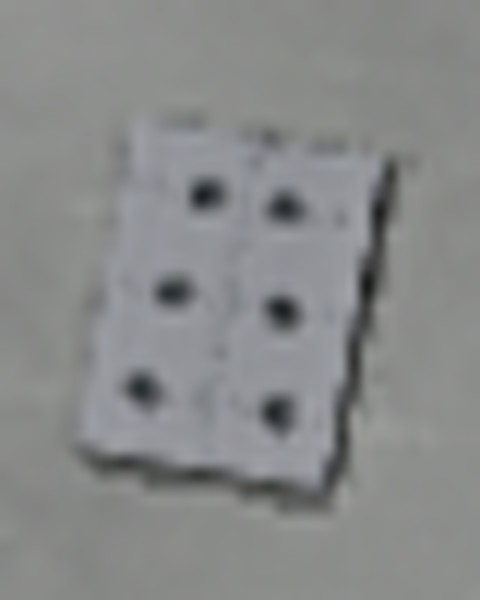

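```bash
python3 - <<'E'
from h import *
t=dict(np.load('pics/top0.npz'))
P=np.array([(142,390),(278,413),(174,292),(283,312),(207,195),(285,208)])/12.+[190,150]-.46
Q=onz(t,P,15); print(Q.round(1))
for a in(0,2,4):
  v=Q[a]-Q[a+1]; print(np.linalg.norm(v),np.degrees(np.arctan2(-v[0],v[1])))
m=(Q[::2]+Q[1::2])/2; print(m); v=m[2]-m[0]; print(np.linalg.norm(v),np.degrees(np.arctan2(v[1],v[0])))
E
```

```text
[[549.6 180.5  15. ]
 [542.3 140.3  15. ]
 [578.6 170.9  15. ]
 [572.3 138.7  15. ]
 [607.4 161.   15. ]
 [603.3 137.9  15. ]]
40.81192805770746 -10.229558228202514
32.81005889996614 -11.018083697112615
23.420844399400952 -10.066473463065883
[[545.93955571 160.39541846  15.        ]
 [575.46861956 154.77706694  15.        ]
 [605.32490854 149.4364871   15.        ]]
60.38806428244281 -10.455693312534292
```

Call:
carry_out(commands=[[[0.0,0.004,-0.05],0.04,0.336],[[0.0,0.009,-0.102],0.09,0.336],[[0.0,0.013,-0.155],0.13,0.336],[[0.0,0.018,-0.208],0.18,0.336],[[0.0,0.022,-0.261],0.22,0.336],[[0.0,0.027,-0.314],0.26,0.336],[[0.01,0.032,-0.367],0.3,0.336],[[0.02,0.035,-0.418],0.346,0.336]])

```text
time: 6.0
ee_pos: [519.6, 162.3, 179.1]
ee_rot: [[-0.002, 0.984, -0.181], [-0.0, -0.181, -0.984], [-1.0, -0.001, 0.001]]
ft_force: [0.3, -0.2, -1.3]
width: 28.6
```

Call:
carry_out(commands=[[[0,0,0],0,0.336],[[0,0,0],0,0.336],[[0,0,0],0,0.336],[[0,0,0],0,0.336]])

```text
time: 6.5
ee_pos: [521.0, 159.7, 180.4]
ee_rot: [[0.0, 0.984, -0.181], [0.0, -0.181, -0.984], [-1.0, 0.0, -0.0]]
ft_force: [0.1, -0.8, -0.4]
width: 28.7
```

```bash
python3 - <<'E'
from h import *
s=arm.get_state(); c=arm.camera('wrist')
print(np.round(s['ee_pos'],2),np.round(s['ee_rot'],4).tolist(),np.round(s['qvel'],2),s['width'],s['ft_force'],s['time'])
np.savez('pics/w7.npz',**c,**s)
crop('w7',c['img'],160,40,320,240,2.5)
E
```

```text
[521.   159.66 180.44] [[0.0002, 0.9835, -0.1808], [0.0, -0.1808, -0.9835], [-1.0, 0.0002, -0.0001]] [ 0.17 -0.03 -0.01 -0.04  0.08  0.09] 28.725118643357195 [ 0.14439305 -0.76559339 -0.36443493] 6.5
```

View pics/w7.png

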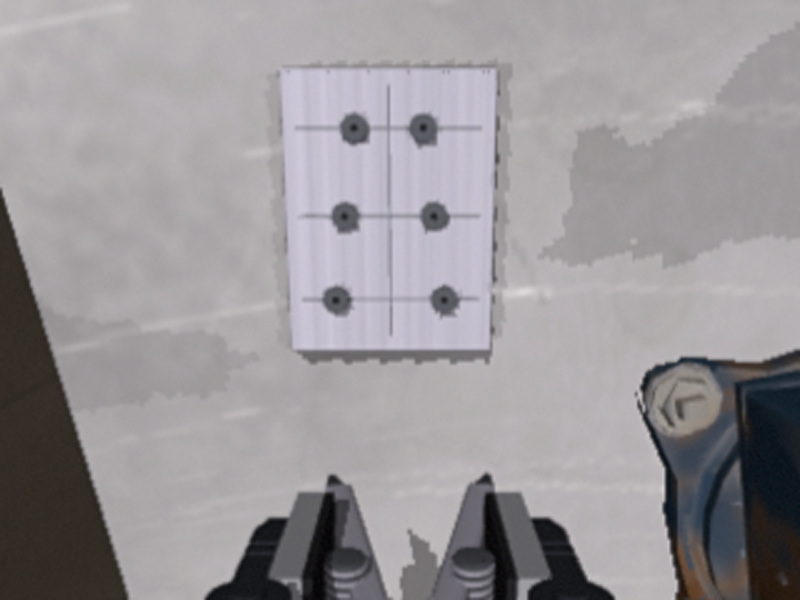

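The view shows the plate clearly: wide pair at crop (337,300),(445,300), narrow pair at (354,128),(424,129). The held points are at (333,476),(487,475).

```bash
python3 - <<'E'
from h import *
d=dict(np.load('pics/w7.npz')); c=s=d; E=s['ee_rot']
f=lambda L: np.array(L)/2.5+[160,40]-.3
g=cv2.cvtColor(c['img'],cv2.COLOR_RGB2GRAY).astype(float)
m=(g<130).astype(np.uint8)
approx=f([(337,300),(445,300),(345,216),(434,216),(354,128),(424,129)])
P=[]
for u,v in approx:
    r=7; u0,v0=int(round(u)),int(round(v)); w=g[v0-r:v0+r+1,u0-r:u0+r+1]; wt=np.clip(165-w,0,None); yy,xx=np.mgrid[v0-r:v0+r+1,u0-r:u0+r+1]
    # ignore thin engraved lines: erode-ish
    wt[w>130]=0
    P.append(((wt*xx).sum()/wt.sum(),(wt*yy).sum()/wt.sum()))
P=np.array(P); print(P.round(1).tolist(),approx.round(1).tolist())
Q=onz(c,P,15,s); print(Q.round(1))
for a in(0,2,4):
  v=Q[a]-Q[a+1]; print(np.linalg.norm(v).round(2),np.degrees(np.arctan2(-v[0],v[1])).round(2))
mm=(Q[::2]+Q[1::2])/2; v=mm[2]-mm[0]; print(mm.round(1).tolist(),np.linalg.norm(v),np.degrees(np.arctan2(v[1],v[0])))
crop('tips',c['img'],280,220,90,50,8)
E
```

```text
[[294.5, 159.7], [337.4, 159.7], [297.8, 126.5], [333.4, 126.3], [301.5, 91.4], [329.0, 91.5]] [[294.5, 159.7], [337.7, 159.7], [297.7, 126.1], [333.3, 126.1], [301.3, 90.9], [329.3, 91.3]]
[[550.8 181.6  15. ]
 [543.7 142.7  15. ]
 [579.6 172.6  15. ]
 [574.  141.1  15. ]
 [608.2 163.4  15. ]
 [603.8 139.8  15. ]]
39.57 -10.29
31.95 -10.05
24.02 -10.51
[[547.3, 162.1, 15.0], [576.8, 156.8, 15.0], [606.0, 151.6, 15.0]] 59.63429957159906 -10.170039878621369
```

View pics/tips.png

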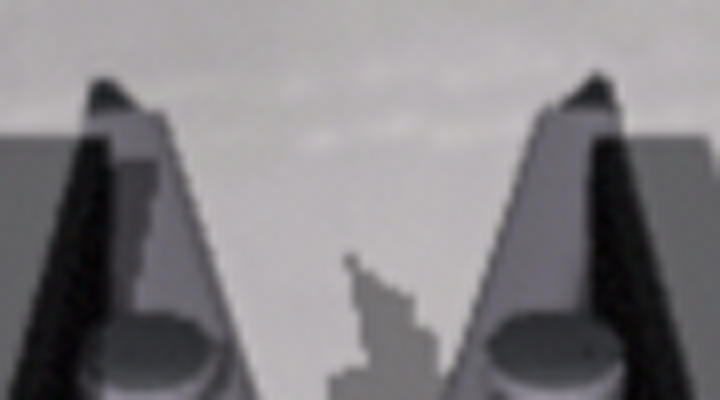

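```bash
python3 - <<'E'
from h import *
d=dict(np.load('pics/w7.npz')); c=s=d; E=s['ee_rot']
P=np.array([(98,80),(600,75)])/8.+[280,220]-.44
for h in (44.5,46.5,48.5):
  Q=onz(c,P,s['ee_pos'][2]-h,s); print(h,Q.round(1).tolist(),((Q-s['ee_pos'])@E).round(1).tolist(),np.linalg.norm(Q[0]-Q[1]),(Q.mean(0)).round(1))
  v=Q[0]-Q[1];print(np.degrees(np.arctan2(-v[0],v[1])))
E
```

```text
44.5 [[527.1, 177.1, 135.9], [521.1, 141.7, 135.9]] [[44.5, 2.9, -18.3], [44.5, 3.3, 17.6]] 35.87667989693835 [524.1 159.4 135.9]
-9.765835805194886
46.5 [[526.4, 177.4, 133.9], [520.3, 141.7, 133.9]] [[46.5, 2.1, -18.5], [46.5, 2.5, 17.8]] 36.301627390184585 [523.3 159.6 133.9]
-9.76583580519497
48.5 [[525.7, 177.8, 131.9], [519.5, 141.6, 131.9]] [[48.5, 1.3, -18.7], [48.5, 1.8, 18.0]] 36.7265748834308 [522.6 159.7 131.9]
-9.765835805195058
```

Call:
carry_out(commands=[[[0.02,0.01,-0.003],0,0.338],[[0.05,0.0232,-0.0068],0,0.338],[[0.08,0.0232,-0.0068],0,0.338],[[0.1,0.0232,-0.0068],0,0.338],[[0.106,0.0232,-0.0068],0,0.338],[[0.106,0.0232,-0.0068],0,0.338],[[0.106,0.0232,-0.0068],0,0.338],[[0.106,0.0232,-0.0068],0,0.338]])

```text
time: 7.55
ee_pos: [545.3, 163.4, 75.2]
ee_rot: [[0.002, 0.984, -0.179], [0.0, -0.179, -0.984], [-1.0, 0.001, -0.001]]
ft_force: [-0.3, 0.6, -0.1]
width: 28.9
```

```bash
python3 - <<'E'
from h import *
s=arm.get_state(); c=arm.camera('wrist')
print(np.round(s['ee_pos'],2),np.round(s['ee_rot'],4).tolist(),np.round(s['qvel'],2),s['width'],s['ft_force'],s['time'])
np.savez('pics/w8.npz',**c,**s)
crop('w8',c['img'],260,160,130,100,6)
E
```

```text
[545.32 163.4   75.22] [[0.0015, 0.9838, -0.1792], [0.0004, -0.1792, -0.9838], [-1.0, 0.0014, -0.0007]] [ 0.13  0.2   0.19 -0.04 -0.2  -0.09] 28.942465912801282 [-0.28863034  0.62050765 -0.06733682] 7.55
```

View pics/w8.png

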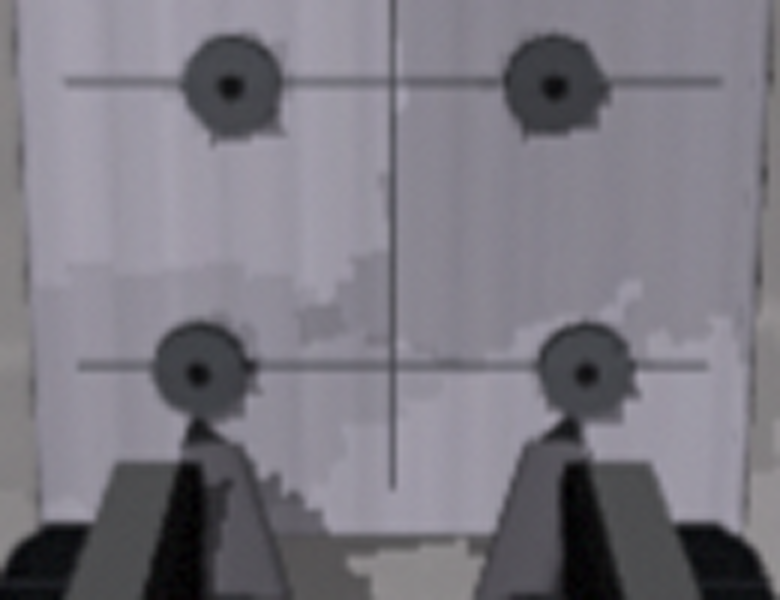

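```bash
python3 - <<'E'
from h import *
d=dict(np.load('pics/w8.npz')); c=s=d; E=s['ee_rot']
f=lambda L:np.array(L)/6.+[260,160]-.42
D=onz(c,f([(200,373),(587,373)]),15,s); print('dots',D.round(1).tolist(),np.linalg.norm(D[0]-D[1]))
N=onz(c,f([(231,87),(555,87)]),15,s); print('mid dots',N.round(1).tolist(),np.linalg.norm(N[0]-N[1]))
for h in (44.5,46.5,48.5):
  Q=onz(c,f([(200,420),(574,418)]),s['ee_pos'][2]-h,s)
  print(h,Q.round(1).tolist(),'gap',np.linalg.norm(Q[0]-Q[1]).round(1),'dots-tips tool',((D-Q)@E).round(1).tolist(), ((D-Q).mean(0)@E).round(1))
E
```

```text
dots [[550.8, 181.9, 15.0], [543.7, 142.5, 15.0]] 40.04050742344186
mid dots [[579.7, 172.7, 15.0], [574.0, 141.1, 15.0]] 32.16020940891448
44.5 [[551.4, 180.2, 30.7], [545.2, 145.1, 30.7]] gap 35.6 dots-tips tool [[15.7, -0.8, -1.5], [15.7, -1.0, 2.9]] [15.7 -0.9  0.7]
46.5 [[550.6, 180.6, 28.7], [544.4, 145.1, 28.7]] gap 36.1 dots-tips tool [[13.7, -0.1, -1.3], [13.7, -0.3, 2.7]] [13.7 -0.2  0.7]
48.5 [[549.9, 180.9, 26.7], [543.6, 145.0, 26.7]] gap 36.5 dots-tips tool [[11.7, 0.7, -1.1], [11.7, 0.5, 2.5]] [11.7  0.6  0.7]
```

Call:
carry_out(commands=[[[0.002,0,0.0007],0,0.34],[[0.005,0,0.0007],0,0.34],[[0.008,0,0.0007],0,0.34],[[0.01,0,0.0007],0,0.34],[[0.011,0,0.0007],0,0.34],[[0.011,0,0.0007],0,0.34]])

```text
time: 8.35
ee_pos: [544.6, 162.6, 63.2]
ee_rot: [[-0.0, 0.984, -0.179], [-0.0, -0.179, -0.984], [-1.0, -0.0, 0.0]]
ft_force: [-0.1, 0.1, -1.4]
width: 28.9
```

```bash
python3 - <<'E'
from h import *
s=arm.get_state(); c=arm.camera('wrist')
print(np.round(s['ee_pos'],2),np.round(s['qvel'],2),s['width'],s['ft_force'],s['time'])
np.savez('pics/w9.npz',**c,**s)
crop('w9',c['img'],260,160,130,100,6)
E
```

```text
[544.61 162.57  63.22] [ 0.03 -0.27 -0.03 -0.11  0.03 -0.04] 28.90652136380893 [-0.14046261  0.09893397 -1.37277445] 8.35
```

View pics/w9.png

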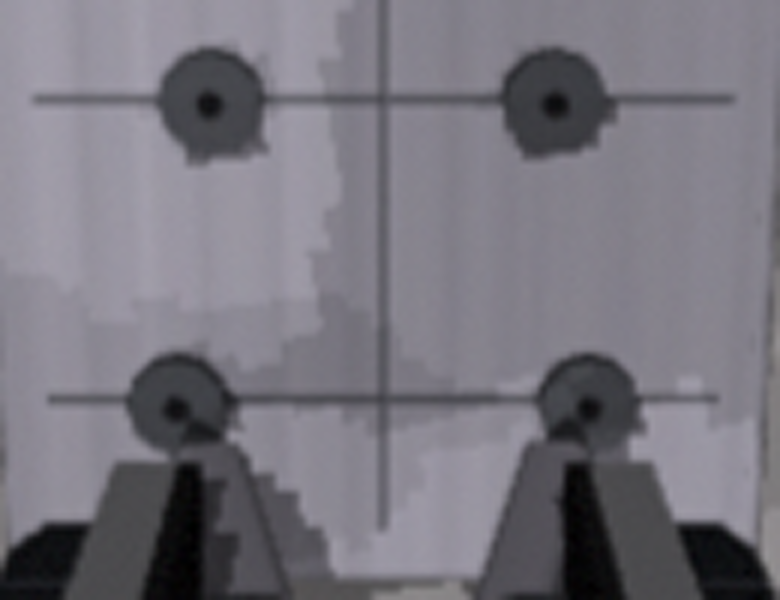

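Call:
carry_out(commands=[[[0,0.0006,-0.0002],0,0.345],[[0,0.0006,-0.0002],0,0.345],[[0.0005,0.0006,-0.0002],0,0.345],[[0.001,0.0006,-0.0002],0,0.345],[[0.001,0.0006,-0.0002],0,0.345]])

```text
time: 9.02
ee_pos: [545.2, 162.7, 62.3]
ee_rot: [[-0.0, 0.984, -0.179], [-0.0, -0.179, -0.984], [-1.0, -0.0, 0.0]]
ft_force: [-0.1, 0.4, 0.4]
width: 29.4
```

```bash
python3 - <<'E'
from h import *
s=arm.get_state(); c=arm.camera('wrist')
print(np.round(s['ee_pos'],2),np.round(s['qvel'],2),s['width'],s['ft_force'],s['time'])
np.savez('pics/w10.npz',**c,**s)
crop('w10',c['img'],260,160,130,100,6)
E
```

```text
[545.19 162.69  62.26] [-0.03 -0.06  0.04 -0.03  0.03 -0.05] 29.375924181096273 [-0.1311737   0.43467719  0.36543629] 9.025
```

View pics/w10.png

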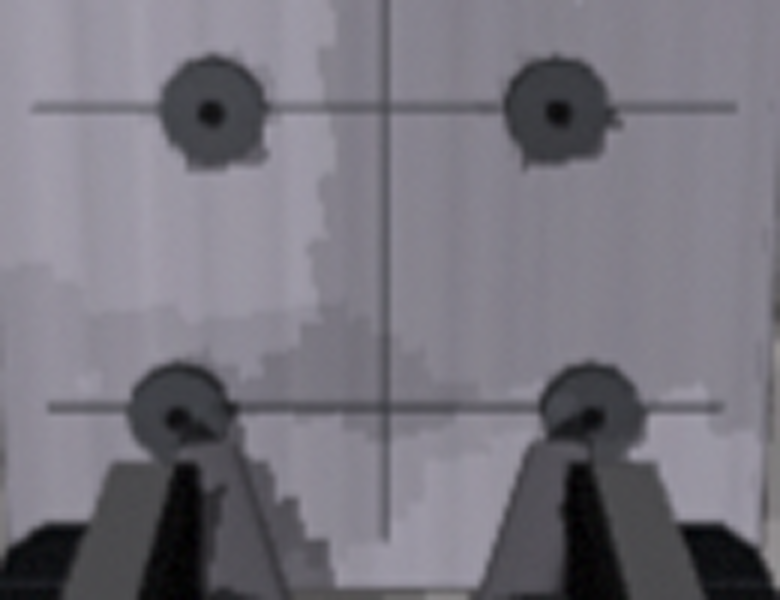

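Call:
carry_out(commands=[[[0.0005,0,0],0,0.345],[[0.001,0,0],0,0.345],[[0.001,0,0],0,0.345]])

```text
time: 9.45
ee_pos: [545.5, 162.7, 61.6]
ee_rot: [[0.0, 0.984, -0.179], [0.0, -0.179, -0.984], [-1.0, 0.0, -0.0]]
ft_force: [-0.4, -0.7, 2.6]
width: 29.4
```

Call:
carry_out(commands=[[[0.0005,0,0],0,0.345],[[0.001,0,0],0,0.345],[[0.001,0,0],0,0.345]])

```text
time: 9.82
ee_pos: [545.9, 162.7, 61.1]
ee_rot: [[0.001, 0.984, -0.179], [0.0, -0.179, -0.984], [-1.0, 0.001, -0.0]]
ft_force: [-1.5, -0.7, 9.2]
width: 29.7
```

Call:
carry_out(commands=[[[0.0005,0,0],0,0.345],[[0.0005,0,0],0,0.345]])

```text
time: 10.07
ee_pos: [546.2, 162.7, 61.0]
ee_rot: [[0.002, 0.984, -0.179], [0.0, -0.179, -0.984], [-1.0, 0.002, -0.001]]
ft_force: [-1.2, -2.3, 11.8]
width: 29.2
```

```bash
python3 - <<'E'
from h import *
s=arm.get_state(); c=arm.camera('wrist')
print(np.round(s['ee_pos'],2),np.round(s['qvel'],2),s['width'],s['ft_force'],s['time'])
np.savez('pics/w11.npz',**c,**s)
crop('w11',c['img'],260,170,130,100,6)
t=arm.camera('scene'); crop('s11',t['img'],280,120,110,80,7)
E
```

```text
[546.21 162.72  60.99] [ 0.05 -0.06 -0.02  0.03  0.06  0.03] 29.18940666608886 [-1.17003645 -2.31409233 11.81996505] 10.075
```

View pics/w11.png

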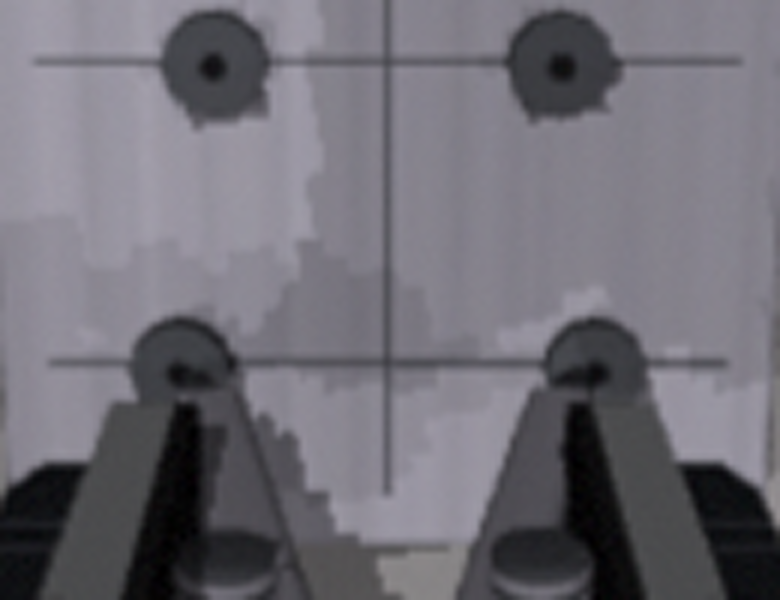

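View pics/s11.png

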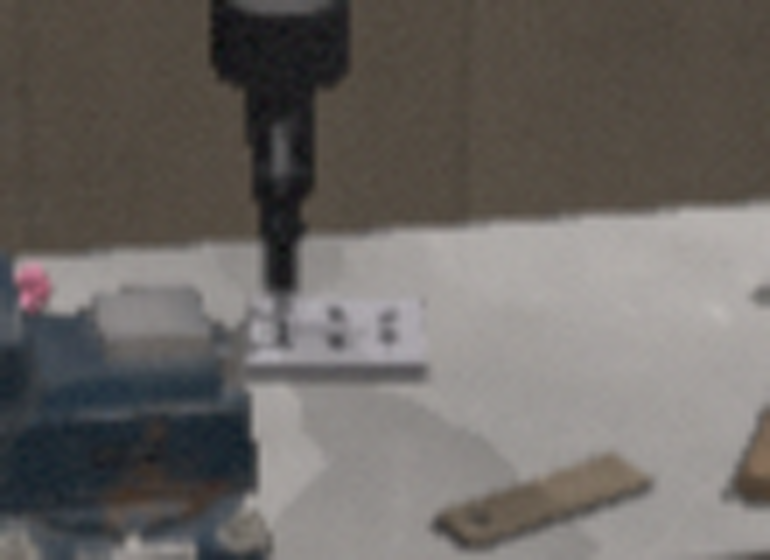

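Call:
carry_out(commands=[[[-0.005,0,0],0,0.345],[[-0.015,0,0],0,0.345],[[-0.025,0,0],0,0.341],[[-0.025,0.015,0],0,0.341],[[-0.025,0.035,0],0,0.341],[[-0.025,0.052,0],0,0.341],[[-0.025,0.06,0],0,0.341],[[-0.025,0.06,0],0,0.341]])

```text
time: 11.18
ee_pos: [604.7, 151.7, 84.5]
ee_rot: [[-0.0, 0.984, -0.18], [-0.0, -0.18, -0.984], [-1.0, -0.0, 0.0]]
ft_force: [-0.0, -0.0, -1.1]
width: 29.5
```

Call:
carry_out(commands=[[[0,0,0],0,0.33],[[0,0,0],0,0.32],[[0,0,0],0,0.31],[[0,0,0],0,0.3],[[0,0,0],0,0.29],[[0,0,0],0,0.28],[[0,0,0],0,0.28],[[0,0,0],0,0.28]])

```text
time: 12.18
ee_pos: [604.3, 151.9, 84.8]
ee_rot: [[-0.0, 0.984, -0.179], [-0.0, -0.179, -0.984], [-1.0, -0.0, 0.0]]
ft_force: [0.3, -1.0, -0.7]
width: 24.1
```

```bash
python3 - <<'E'
from h import *
s=arm.get_state(); c=arm.camera('wrist')
print(np.round(s['ee_pos'],2),np.round(s['ee_rot'],4).tolist(),np.round(s['qvel'],2),s['width'],s['ft_force'],s['time'])
np.savez('pics/w12.npz',**c,**s)
crop('w12',c['img'],260,160,130,100,6)
E
```

```text
[604.28 151.9   84.82] [[-0.0, 0.9838, -0.1793], [-0.0, -0.1793, -0.9838], [-1.0, -0.0, 0.0]] [ 0.01  0.01 -0.   -0.04 -0.05 -0.09] 24.1340331801753 [ 0.3386625  -1.00707421 -0.67323508] 12.175
```

View pics/w12.png

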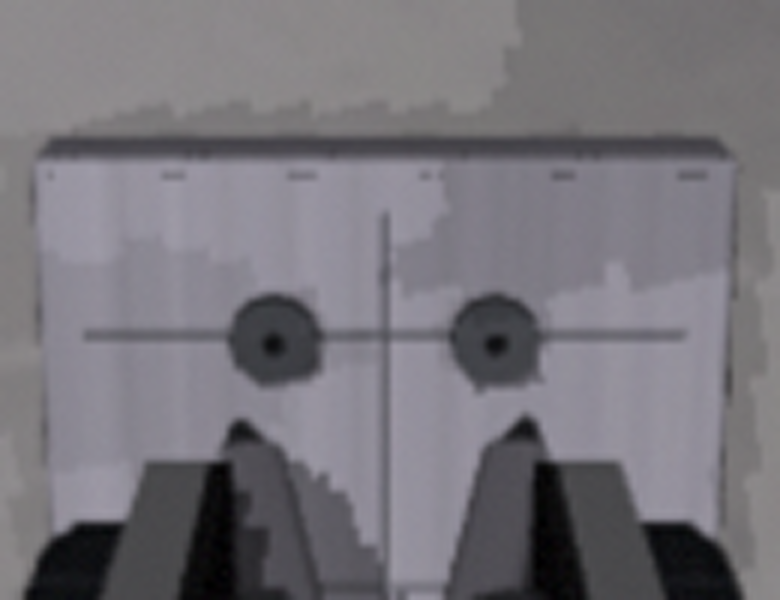

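```bash
python3 - <<'E'
from h import *
L=[]
for n,v in (('w8',222),('w11',222),('w12',222)):
    d=np.load('pics/%s.npz'%n); L.append(cv2.resize(d['img'][v:v+22,280:368],None,fx=9,fy=9,interpolation=cv2.INTER_LINEAR))
save('cmp',np.vstack(L))
E
```

```text
(no output)
```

View pics/cmp.png

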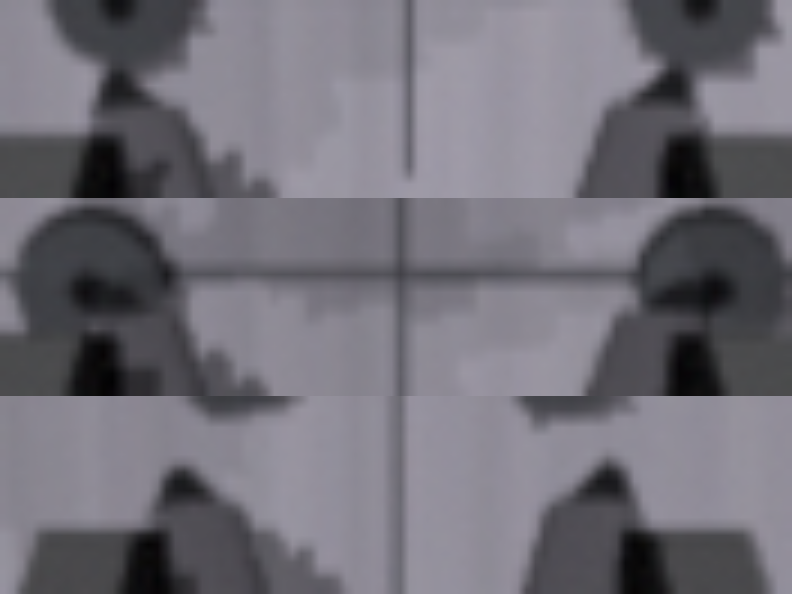

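```bash
python3 - <<'E'
from h import *
L=[]
for n in ('w6','w12'):
    d=np.load('pics/%s.npz'%n); L.append(cv2.resize(d['img'][225:300,270:376],None,fx=7,fy=4,interpolation=cv2.INTER_LINEAR))
save('cmp2',np.vstack(L))
E
```

```text
(no output)
```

View pics/cmp2.png

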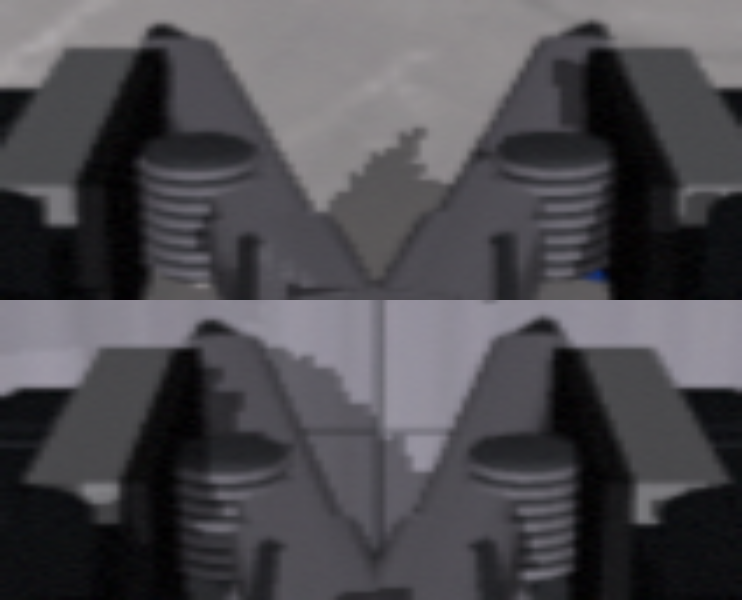

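```bash
python3 - <<'E'
from h import *
d=dict(np.load('pics/w12.npz')); c=s=d; E=s['ee_rot']
f=lambda L:np.array(L)/6.+[260,160]-.42
D=onz(c,f([(273.5,344.5),(496,344.5)]),15,s); print('dots',D.round(1).tolist(),np.linalg.norm(D[0]-D[1]))
for h in (46.5,48):
  Q=onz(c,f([(238,419),(527,416)]),s['ee_pos'][2]-h,s)
  print(h,Q.round(1).tolist(),'gap',np.linalg.norm(Q[0]-Q[1]).round(1),'dots-tips tool',((D-Q)@E).round(1).tolist(), ((D-Q).mean(0)@E).round(1))
E
```

```text
dots [[608.3, 163.4, 15.0], [604.0, 139.7, 15.0]] 24.118251635196945
46.5 [[609.0, 165.4, 38.3], [604.3, 138.0, 38.3]] gap 27.9 dots-tips tool [[23.3, -0.3, 2.1], [23.3, -0.6, -1.6]] [23.3 -0.5  0.2]
48 [[608.4, 165.7, 36.8], [603.7, 137.9, 36.8]] gap 28.1 dots-tips tool [[21.8, 0.3, 2.2], [21.8, -0.0, -1.8]] [21.8  0.1  0.2]
```

Call:
carry_out(commands=[[[0.006,0.001,0],0,0.28],[[0.012,0.001,0],0,0.28],[[0.016,0.001,0],0,0.276],[[0.016,0.001,0],0,0.276],[[0.016,0.001,0],0,0.276],[[0.016,0.001,0],0,0.276]])

```text
time: 12.98
ee_pos: [605.4, 151.8, 69.0]
ee_rot: [[0.0, 0.984, -0.179], [0.0, -0.179, -0.984], [-1.0, 0.0, -0.0]]
ft_force: [-0.4, -0.1, -0.8]
width: 23.9
```

```bash
python3 - <<'E'
from h import *
s=arm.get_state(); c=arm.camera('wrist')
print(np.round(s['ee_pos'],2),np.round(s['qvel'],2),s['width'],s['ft_force'],s['time'])
np.savez('pics/w13.npz',**c,**s)
crop('w13',c['img'],285,190,80,60,10)
E
```

```text
[605.42 151.77  69.03] [ 0.06 -0.14  0.03  0.01 -0.05 -0.07] 23.900102702518428 [-0.3989721  -0.07442616 -0.80817274] 12.975
```

View pics/w13.png

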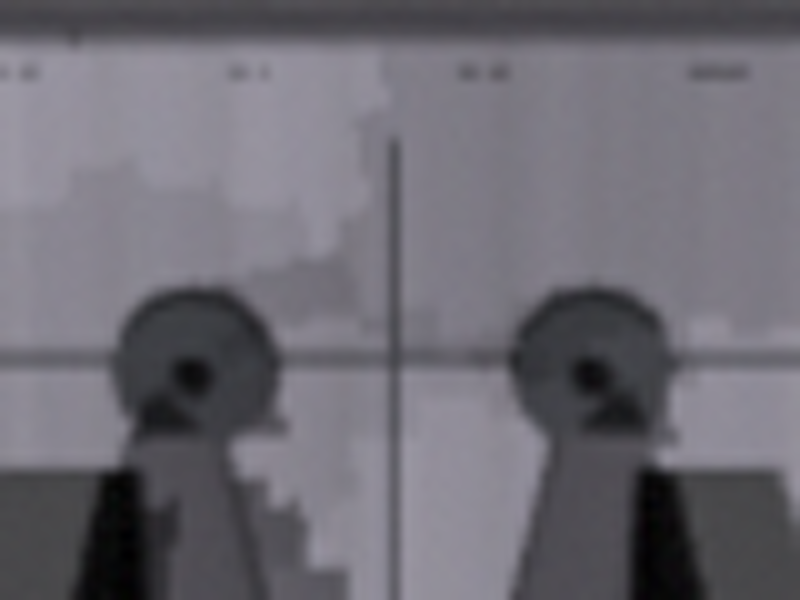

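```bash
python3 - <<'E'
from h import *
for n in ('w7','w8','w12','w13'):
    d=dict(np.load('pics/%s.npz'%n)); z=d['z_map'].astype(float)
    v,u=np.mgrid[180:330,270:376]; zz=z[180:330,270:376].ravel()
    C=ray(d,np.c_[u.ravel(),v.ravel()])*zz[:,None]; T=d['T_tool_cam']; P=C@T[:3,:3].T+T[:3,3]
    tip=d['ee_pos'][2]-15
    P=P[(zz>0)&(P[:,0]<tip-3)&(abs(P[:,2])<30)]
    print(n,'w',d['width'].round(2),'btn at',tip.round(1),'maxx',P[:,0].max().round(1))
    for h in (-2,4,10,16,22,28,34,38,41,43,45,47):
        q=P[abs(P[:,0]-h)<1.5]; L=q[q[:,2]<0];R=q[q[:,2]>0]
        fm=lambda a:(len(a),a[:,2].min().round(1),a[:,2].max().round(1),np.median(a[:,1]).round(1)) if len(a) else None
        print(h,fm(L),fm(R))
E
```

```text
w7 w 28.73 btn at 165.4 maxx 44.7
-2 (216, np.float64(-23.1), np.float64(-5.0), np.float64(5.3)) (213, np.float64(4.4), np.float64(20.7), np.float64(5.4))
4 (79, np.float64(-24.0), np.float64(-6.1), np.float64(10.4)) (72, np.float64(5.9), np.float64(22.7), np.float64(10.8))
10 (107, np.float64(-25.0), np.float64(-7.3), np.float64(7.0)) (94, np.float64(7.1), np.float64(23.8), np.float64(6.9))
16 (42, np.float64(-14.6), np.float64(-8.6), np.float64(3.5)) (45, np.float64(8.3), np.float64(20.9), np.float64(3.7))
22 (29, np.float64(-15.0), np.float64(-9.9), np.float64(3.9)) (27, np.float64(10.2), np.float64(14.8), np.float64(4.2))
28 (20, np.float64(-15.6), np.float64(-11.4), np.float64(4.4)) (21, np.float64(11.1), np.float64(15.2), np.float64(4.5))
34 (11, np.float64(-18.1), np.float64(-12.7), np.float64(4.6)) (9, np.float64(12.6), np.float64(17.8), np.float64(4.7))
38 (8, np.float64(-18.1), np.float64(-15.2), np.float64(3.6)) (11, np.float64(14.4), np.float64(18.3), np.float64(3.8))
41 (7, np.float64(-18.5), np.float64(-14.9), np.float64(3.0)) (8, np.float64(15.8), np.float64(18.2), np.
[... 3698 characters left out ...]
 np.float64(-7.7), np.float64(4.3)) (26, np.float64(7.9), np.float64(12.7), np.float64(4.5))
34 (16, np.float64(-14.4), np.float64(-9.0), np.float64(4.4)) (8, np.float64(8.7), np.float64(14.1), np.float64(4.6))
38 (7, np.float64(-13.7), np.float64(-10.8), np.float64(3.7)) (12, np.float64(10.6), np.float64(14.0), np.float64(3.7))
41 (6, np.float64(-14.3), np.float64(-12.3), np.float64(3.1)) (4, np.float64(11.9), np.float64(14.2), np.float64(3.5))
43 (4, np.float64(-14.0), np.float64(-12.3), np.float64(2.9)) (5, np.float64(11.5), np.float64(13.8), np.float64(3.1))
45 (2, np.float64(-13.5), np.float64(-12.5), np.float64(2.6)) (2, np.float64(12.2), np.float64(13.4), np.float64(2.6))
47 None None
```

Call:
carry_out(commands=[[[0,0,0],0,0.272],[[0,0,0],0,0.268],[[0,0,0],0,0.264],[[0,0,0],0,0.264],[[0,0,0],0,0.264],[[0,0,0],0,0.264]])

```text
time: 13.78
ee_pos: [605.3, 151.8, 68.8]
ee_rot: [[0.0, 0.984, -0.179], [0.0, -0.179, -0.984], [-1.0, 0.0, -0.0]]
ft_force: [0.1, 0.1, -0.5]
width: 23.0
```

```bash
cat > m.py <<'E'
from h import *
import sys
n=sys.argv[1]
s=arm.get_state(); c=arm.camera('wrist')
print(np.round(s['ee_pos'],2),np.round(s['qvel'],2),s['width'],s['ft_force'],s['time'])
np.savez('pics/%s.npz'%n,**c,**s)
crop(n,c['img'],285,190,80,60,10)
d=dict(c,**s); z=d['z_map'].astype(float)
v,u=np.mgrid[180:330,270:376]; zz=z[180:330,270:376].ravel()
C=ray(d,np.c_[u.ravel(),v.ravel()])*zz[:,None]; T=d['T_tool_cam']; P=C@T[:3,:3].T+T[:3,3]
tip=d['ee_pos'][2]-15
P=P[(zz>0)&(P[:,0]<tip-2)&(abs(P[:,2])<30)]
G=[]
for h in range(8,35,2):
    q=P[abs(P[:,0]-h)<1.5]; L=-q[q[:,2]<0][:,2].max();R=q[q[:,2]>0][:,2].min(); G.append((h,L,R))
G=np.array(G); a=(G[:,1]+G[:,2])/2; t=np.median((a+3.05)/(G[:,0]+37.5)); print('tan',t,'slope only',np.polyfit(G[:,0],a,1)[0],'gap',2*86.35*np.sin(np.arctan(t)),'mid',((G[:,2]-G[:,1])/2).mean())
q=P[P[:,0]>42]; print('tip pts',q[q[:,2]<0].mean(0).round(1),q[q[:,2]>0].mean(0).round(1), P[:,0].max())
E
python3 m.py w14
```

```text
[605.29 151.75  68.83] [-0.13  0.03 -0.07 -0.03 -0.12 -0.07] 23.016599765953604 [ 0.14727563  0.14280691 -0.53879058] 13.775
tan 0.15209150656907341 slope only 0.1495925373499876 gap 25.96758143575131 mid -0.09471851704585581
tip pts [ 50.4  -8.3 -12. ] [45.5  3.  12.7] 51.82920985285716
```

View pics/w14.png

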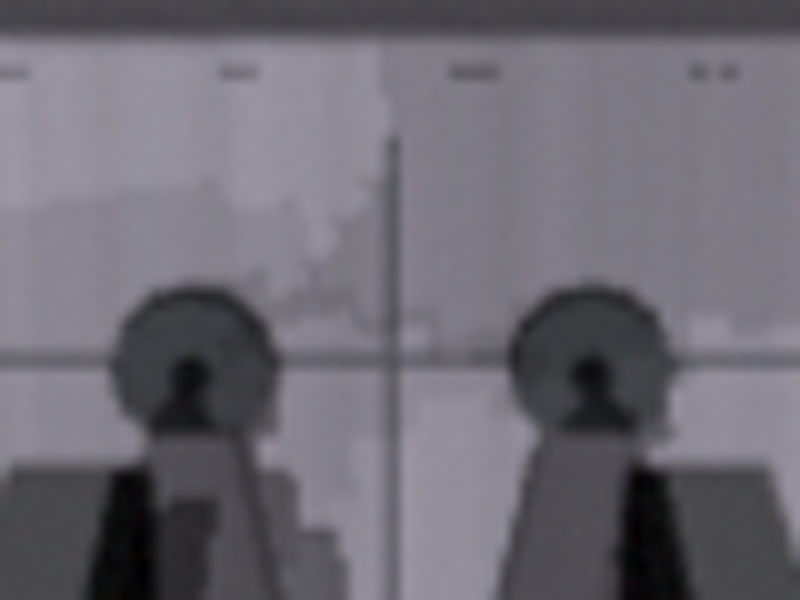

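Call:
carry_out(commands=[[[0.001,0,0],0,0.262],[[0.002,0,0],0,0.262],[[0.002,0,0],0,0.262],[[0.002,0,0],0,0.262],[[0.002,0,0],0,0.262],[[0.002,0,0],0,0.262]])

```text
time: 14.58
ee_pos: [605.3, 151.7, 66.8]
ee_rot: [[0.0, 0.984, -0.179], [0.0, -0.179, -0.984], [-1.0, 0.0, -0.0]]
ft_force: [0.5, 0.1, -0.4]
width: 22.9
```

```bash
python3 m.py w15; python3 -c "
from h import *
c=arm.camera('scene'); crop('s15',c['img'],280,120,110,80,7)"
```

```text
[605.27 151.74  66.85] [ 0.   -0.03  0.01  0.11 -0.04  0.07] 22.89260421698529 [ 0.54473888  0.13898727 -0.41311058] 14.575
tan 0.1499199514842339 slope only 0.14861730546020188 gap 25.605025393274428 mid -0.09984182514718475
tip pts [ 44.3   3.  -12. ] [47.3  2.9 12.1] 49.794688967804845
```

View pics/w15.png

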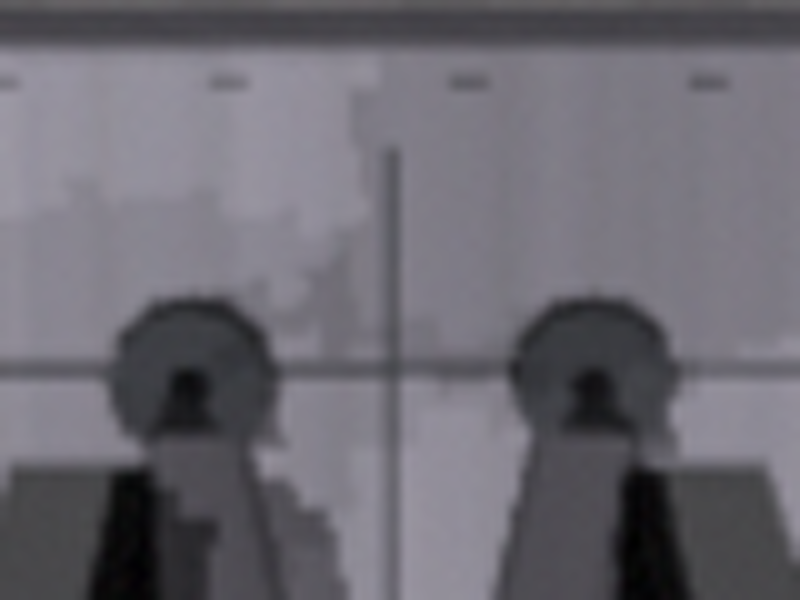

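View pics/s15.png

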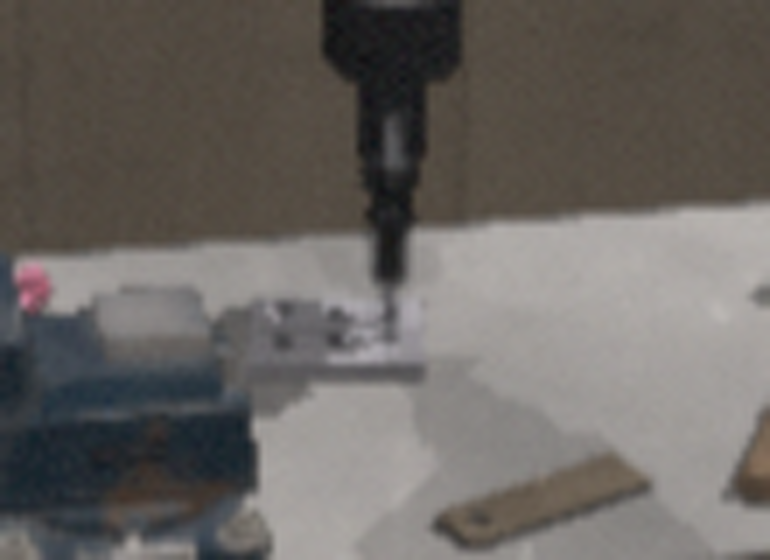

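Call:
carry_out(commands=[[[0,0,0],0,0.262],[[0,0,0],0,0.262],[[0,0,0],0,0.262],[[0,0,0],0,0.262]])

```text
time: 15.18
ee_pos: [605.3, 151.7, 66.9]
ee_rot: [[0.0, 0.984, -0.179], [0.0, -0.179, -0.984], [-1.0, 0.0, -0.0]]
ft_force: [0.6, -1.1, -2.0]
width: 22.4
```

```bash
python3 m.py w16; python3 -c "
from h import *
print(arm.close_job())"
```

```text
[605.29 151.74  66.86] [-0.03 -0.05  0.02 -0.1  -0.04 -0.07] 22.380652338341744 [ 0.58356077 -1.07153338 -1.95781124] 15.175
tan 0.14889411451326268 slope only 0.1461108595757726 gap 25.433634090288272 mid -0.13894938747082294
tip pts [ 46.7   3.1 -10.8] [45.6  2.5 11.9] 49.85072776087584
the job is handed in; nothing more can be done
None
```

I lifted the dividers out of the stand and set both points on the widest pair of buttons at near full spread. The vertical force there was about 12 N. I then raised them, moved to the narrowest pair, squeezed them over the dots and handed in while still holding them, at about 15 s on the clock.

**Last checks:**
- **Position:** each point stood over its own dot, by eye within about 1 mm. Clearance is estimated at 3–5 mm from the tool height and the earlier contact height.
- **Steadiness:** the arm was at rest. The force reading was no more than about 2 N, which I take as sensor scatter and no contact with the plate.
- **Other tools:** I did not touch the strip or the tape measure.

**Where the checks disagreed:**
- **Final point gap:** the estimates do not agree, so the squeeze is the least certain part.
  - The visible tips gave about 24.4 mm one check before hand-in.
  - The leg edges gave about 25.4 mm at hand-in.
  - The depth readings at the tips gave 24.1 mm, then 22.7 mm at hand-in.
  - The finger opening read 22.4–22.9 mm over the rolls. By the stated 24 mm rule that would mean a gap of roughly 20–21.5 mm, outside the limit. I trusted the camera over the opening.
- **Spread on the wide pair:** the points looked about 36–37 mm apart in the camera, while the finger opening implied about 38 mm. Both are above the required 35 mm.

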